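# Set the length stop to a sample strip

## Task

Set the length stop on the jig to the sample: loosen the wing screw on the stop collar, slide the collar along its bar until the stop plate just touches the end of the wooden sample strip, then turn the wing screw fully tight again and let go. The strip must stay lying in place against its end block, and the file, the bar clamp and the tub are to be left alone.

Things in the scene. Friction and masses are not known exactly. Their poses are not given: they have to be found in the camera images.
- jig: Fixed jig: grey board 460 mm long (y), 170 wide (x, from -65 to +105), 12 thick; origin on its underside below the bar's middle. A 12 mm square steel bar runs along y, 55 mm above the bench, between posts at y = +-196 mm (tops 72 mm above the bench). The stop collar slides on it. Sample strip and end block lie on the board at x = +55 mm, along a low wooden fence (top 22 mm above the bench).
- wing (a point): Centre of the wing of the wing screw on top of the collar, 103.5 mm above the bench: an upright dark steel bar 46 mm long (this point's y), 9 mm thick (x), 26 mm high, on a 9 mm stem. The screw's axis is vertical through this point; x and y turn with it. Fingertips may reach 25 mm below the wing's centre, where the collar's top lies (77.5 mm above the bench). Nothing else stands this high nearby.
- wingscrew (a joint): Turn of the wing screw, rad: 0 is tight, as found (wing along the bar); pressed harder it goes slightly below 0 (hard stop at -0.3). It grows anticlockwise seen from above as it loosens, to a stop at 1.65. Takes 0.25 to 0.5 N m; stays where left. From about 0.85 rad on the collar is free (2 N to slide, more when fast); in between it drags; tight, it holds about 30 N.
- stopcollar (a joint): Position of the stop collar along the bar, m, growing to the jig's +y (towards the sample); 0 to 0.28. The collar is an aluminium block 38 mm square, 22 mm long, around the bar; at value q its middle is at y = -0.160 + q in the jig's frame. It carries the wing screw and the stop plate.
- stop_face (a point): Middle of the contact face of the collar's aluminium stop plate (8 mm thick, 32 mm wide, lower edge 17 mm above the bench), which sticks out to the jig's +x. The face looks to the jig's +y, towards the sample; this point is 52 mm in x and 4 mm in y from the collar's middle, 39 mm above the bench.
- sample_end (a point): Centre of the free end face of the sample strip, the end that looks towards the stop plate (to -y of the jig); axes as the strip's own: y along its length away from the stop plate, x across, z up. It lies 27 mm above the bench.
- sample_mid (a point): Centre of the sample strip, a loose pale wooden strip 110 mm long (its y, along the bar), 38 mm wide and 30 mm high, 120 g or so, lying on the jig's board with its other end against the end block, which keeps it from being pushed along.
- endblock_face (a point): Middle of the face of the end block against which the sample strip lies: a dark wooden block 42 by 26 mm, 40 mm high, fixed to the board; its face looks to -y of the jig, 15 mm above the board.
- file_mid (a point): A loose file with black handle lying on the bench, 280 mm long, 28 mm high at the handle; point near its middle. Leave alone.
- clamp_mid (a point): A loose bar clamp lying on the bench, 220 mm long, 31 mm high; point near its middle. Leave alone.
- tub_mid (a point): A loose open white plastic tub, 130 mm across, 70 mm high; point at its centre. Leave alone.

How it is judged:
By the outcome, as a careful person would: the job done as asked, in the order asked, and still so for the second after the job is handed in, with the robot touching nothing.
It also fails if it takes over 48 s, if anything falls off the work surface, if the arm or the gripper's body presses on something with over 40 N, if the wrist force passes 120 N, or if a joint passes its speed limit or range.

## Robot

A 6-joint arm with a two-finger parallel gripper is mounted at the origin on the work surface. World frame = base frame: x ahead of the robot, y to its left, z up, the work surface at z = 0. Lengths are in mm, angles in rad, forces in N, time in s.
With the tool pointing down it reaches from about 350 to 975 mm from the base axis. Payload 7.1 kg.
Tool frame: the origin (TCP) lies at the very end of the fingers, on their centre line; the grasp point (between the pads) lies tcp_to_grasp behind it (tcp_to_grasp is the distance from the TCP to the grasp point, in mm); z points along the fingers, x is the direction in which the jaws open and shut, and the axes are right-handed (so a half turn about z gives the same grasp; the last joint's range is limited). The gripper opens to 88 mm and grips with 3 to 60 N. Pads are 20 mm wide; open, the fingers measure 115 mm over their backs; the gripper's body (75 mm by 178 mm) begins 61 mm behind the grasp point.
Start: joints at [1.22, 0.423, 1.63, -0, 1.089, -0.019], TCP at [203.559, 590.905, 193.175] pointing down, gripper open.
Joint ranges: [-3, 3], [-0.9, 2.11], [0.09, 2.58], [-1.31, 4.45], [0.11, 2.69], [-2.54, 2.54]. Speed limits (rad/s): [2.39, 2.39, 3.01, 3.14, 3.14, 3.14].

## Interface

Orientations are given as a rotation vector (axis times angle).
In Python, from workcell import get_obs, get_image, close_job, recognise, mark_of, tcp_to_grasp gives the robot as it stands. The module is installed in compiled form; this text tells all that it offers.
- The arm moves only by the tool move_arm, never from a script. Its argument "motion" is a list of rows, each a list of 7 numbers: the shift along the world's x, y, z in mm, then the turn, a rotation vector about the world's x, y, z in rad, then the finger opening in mm, from 0 to 87.8. A call has 1 to 5 rows; each row is the pose to reach, as a shift and turn from the pose commanded when the call began; what a row does not reach only later rows make up. A row lasts 1/12 s, in which the tool goes at most 41.7 mm and 7.16 degrees, less where a joint would pass 70% of its speed; a pose out of reach is approached as far as the arm can. A call with a gripper value outside its range is refused whole. The fingers move at their own pace and stop on an object; the grip force is fixed at half the most. Time passes only in rows, so rows that repeat a pose let the fingers close. It gives the time, the measured TCP pose, the force and the opening at its end, in the units of the state.
- get_obs(): the state, without advancing time (a new reading comes with each control period).
- get_image(name): name is "scene" or "top" or "wrist"; returns a dict with "color" (420x560x3 uint8, red, green, blue), "mtx" (3x3 intrinsics, pixels), "camera_from_world" (4x4, takes a point from world to camera coordinates). Camera axes: x right, y up, looking along -z (the intrinsics and any distortion apply to the point x, -y, -z); pixel columns grow to the right and rows downward; lengths in mm; the calibration is good to about 2 mm. A picture is of the moment at which its call begins. There is no depth.
- close_job(): hands the job in, once; it reports no verdict.
Trained networks look in a picture, given as the dict that the camera call returned (one of the last four; its "shot" number tells which), for a name from the list of things; names that differ only in an ending like _2 or _b are one class to them, and where a whole thing is asked for, a point or a joint stands for the part that bears it (a point fixed in the world has none). Each returns a list of dicts, best first, with "p" (0 to 1); they miss things now and then, are a little off and sometimes report something else, mostly with a low value. They report only what shows in the picture. A call takes as long as a camera call.
- recognise(picture, label): "bbox" ([centre column, centre row, width, height] in pixels, round what is visible of it).
- mark_of(picture, label): "location" ([row, column] in pixels: a listed point, or the origin of a listed thing).
The state is a dict: "t": time; "qpos": joint angles; "qvel": joint speeds; "joint_torque": joint torques, N m; "ee_pos": TCP position; "orientation": TCP orientation; "ft_force": force on the tool from outside, world axes, zero at the start; "moment": the same for the moment, N m; "width": finger opening in mm.
Only numpy, scipy, OpenCV 4.12 (cv2) and the standard library are available. Lean on these libraries where they do the work, as an engineer would, in place of code of your own. Each camera call takes 0.05 s, during which the arm holds its last target. There are 200 camera calls.

## Working session

There is one attempt and no reset: what is moved stays moved. The work goes in short steps, Python scripts to look and compute and a tool call to move; the robot and the scene stay as the last step left them, time stands still between calls to the robot, and variables do not carry over. Pictures are saved under pics/ and viewed, about 8 in all and at most 12, crops included, and the job is handed in when it is done.

Besides the shell and the picture viewer there is one more tool, called after ">>>" as name(argument=value, ...) on one line, values as JSON. move_arm: Moves the arm, as the interface text tells. Its arguments: {"type":"object","properties":{"motion":{"type":"array"}},"required":["motion"]}

```bash
mkdir -p pics; cat > h.py <<'E'
import numpy as np, cv2
from workcell import *
def P(im):
    M=np.diag([1,-1,-1,1.])@im["camera_from_world"]
    return im["mtx"]@M[:3]
def proj(im,X):
    p=P(im)@np.append(X,1); return p[:2]/p[2]
def tri(obs): # list of (im,(u,v))
    A=[]
    for im,(u,v) in obs:
        p=P(im); A+= [u*p[2]-p[0], v*p[2]-p[1]]
        A[-1]/=np.linalg.norm(A[-1][:3]);A[-2]/=np.linalg.norm(A[-2][:3])
    A=np.array(A); return np.linalg.lstsq(A[:,:3],-A[:,3],rcond=None)[0]
def atz(im,uv,z):
    p=P(im); u,v=uv
    A=np.array([u*p[2]-p[0],v*p[2]-p[1]])
    return np.linalg.solve(A[:,:2],-A[:,3]-A[:,2]*z)
def save(im,n,crop=None,s=1):
    c=im["color"][:,:,::-1]
    if crop: c=c[crop[1]:crop[3],crop[0]:crop[2]]
    cv2.imwrite("pics/"+n,cv2.resize(c,None,fx=s,fy=s,interpolation=cv2.INTER_CUBIC))
E
python3 - <<'E'
from h import *
o=get_obs(); print(o["t"],o["ee_pos"],o["orientation"],o["width"],tcp_to_grasp)
ims={n:get_image(n) for n in("scene","top","wrist")}
for n in ims: save(ims[n],n+"0.png"); print(n, {k:v for k,v in ims[n].items() if k not in("color","mtx","camera_from_world")})
for l in["wing","stop_face","sample_end","sample_mid","endblock_face","jig","file_mid","clamp_mid","tub_mid"]:
    r=[]
    for n in ims:
        m=mark_of(ims[n],l)
        if m:
            print(l,n,np.round(m[0]["location"],1),round(m[0]["p"],2))
            if m[0]["p"]>.3: r.append((ims[n],m[0]["location"][::-1]))
    if len(r)>1:
        X=tri(r); print("   ",X.round(1),[ (proj(i,X)-u).round(1) for i,u in r])
c=np.hstack([ims["scene"]["color"],ims["top"]["color"]])[:,:,::-1]
cv2.imwrite("pics/a.png",cv2.resize(c,(800,300)))
E
```

```text
0.0 [203.35373168 590.36583464 192.42365872] [ 2.55706178e+00  1.82363435e+00 -1.96586149e-03] 87.6876619425361 18.700000000000003
scene {'shot': 1}
top {'shot': 2}
wrist {'shot': 3}
wing scene [156.2 311. ] 0.64
stop_face scene [177.2 289.5] 0.64
stop_face top [231.5 318.6] 0.75
    [549.5 -42.3  50.2] [array([-0.3, -0.1]), array([-0.2,  0.2])]
sample_end scene [222.4 300.9] 0.74
sample_end top [214.6 274.2] 0.85
    [599.7  78.6  34.8] [array([0.8, 0.2]), array([ 0.6, -0.5])]
sample_mid scene [234.9 311. ] 0.75
sample_mid top [211.1 256.8] 0.97
    [607.1 126.9  51.5] [array([0.7, 0.2]), array([ 0.5, -0.4])]
endblock_face scene [261.7 323.6] 0.65
endblock_face top [209.1 236.8] 0.46
    [615.5 187.5  15.9] [array([-0.1, -0. ]), array([-0.1,  0.1])]
jig top [240.9 273. ] 0.68
file_mid scene [251.1 254.3] 0.84
file_mid top [170.5 280.5] 0.57
    [732.   62.2   4.6] [array([0.5, 0.1]), array([ 0.3, -0.3])]
clamp_mid scene [122.9 262.4] 0.85
clamp_mid top [258.6 393.5] 0.6
    [ 480.6 -259.6   16. ] [array([1.4, 0.3]), array([ 1.1, -1.1])]
tub_mid scene [346.1 390.9] 0.56
tub_mid top [203.3 154. ] 0.58
    [627.5 426.4  23.6] [array([-2.4, -0.6]), array([-1.7,  0.9])]
```

View pics/scene0.png

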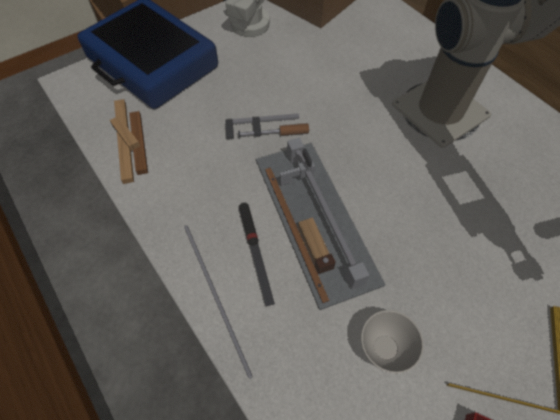

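View pics/top0.png

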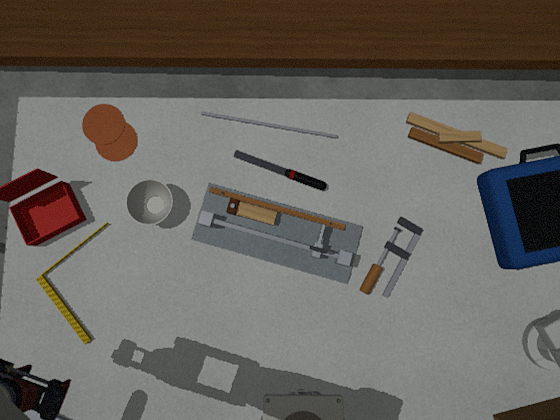

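The jig is right of centre with the strip against its block. The top view puts the collar at about (322,238) and the strip at (257,213); the clamp lies at (393,258). Jig yaw is about -0.265 rad and the wing is near (498,-33). I'll move above it.

>>> move_arm(motion=[[16.5, -34.6, 2, 0, 0, -0.0836, 87], [33, -69.2, 4, 0, 0, -0.167, 87], [49.5, -103.8, 6, 0, 0, -0.251, 87], [66, -138.4, 8, 0, 0, -0.334, 87], [82.5, -173, 10, 0, 0, -0.418, 87]])

```text
t: 1.92
ee_pos: [286.4, 416.3, 203.3]
orientation: [-2.883, -1.249, -0.0]
ft_force: [1.4, 0.5, 0.5]
width: 87.0
```

>>> move_arm(motion=[[16.5, -34.6, 2, 0, 0, -0.0836, 87], [33, -69.2, 4, 0, 0, -0.167, 87], [49.5, -103.8, 6, 0, 0, -0.251, 87], [66, -138.4, 8, 0, 0, -0.334, 87], [82.5, -173, 10, 0, 0, -0.418, 87]])

```text
t: 2.33
ee_pos: [369.0, 243.3, 213.6]
orientation: [-3.079, -0.623, -0.001]
ft_force: [0.2, 0.4, -0.1]
width: 86.9
```

>>> move_arm(motion=[[16.5, -34.6, 2, 0, 0, -0.0836, 87], [33, -69.2, 4, 0, 0, -0.167, 87], [49.5, -103.8, 6, 0, 0, -0.251, 87], [66, -138.4, 8, 0, 0, -0.334, 87], [82.5, -173, 10, 0, 0, -0.418, 87]])

```text
t: 2.75
ee_pos: [451.6, 70.0, 223.6]
orientation: [-3.141, 0.03, -0.001]
ft_force: [0.7, -0.5, 0.2]
width: 87.0
```

```bash
cat > look.py <<'E'
from h import *
import sys
def run(labels,names=("scene","top","wrist")):
    ims={n:get_image(n) for n in names}; out={}
    for l in labels:
        r=[]
        for n in ims:
            m=mark_of(ims[n],l)
            if m: print(l,n,np.round(m[0]["location"],1),round(m[0]["p"],2))
            if m and m[0]["p"]>.3: r.append((ims[n],m[0]["location"][::-1]))
        out[l]=r
        if len(r)>1:
            X=tri(r); print("   ",X.round(1),[(proj(i,X)-u).round(1).tolist() for i,u in r])
    return ims,out
E
python3 - <<'E'
from look import *
o=get_obs(); print(o["t"],o["ee_pos"],o["orientation"],o["ft_force"])
ims,_=run(["wing","stop_face","sample_end","sample_mid","endblock_face","jig"])
save(ims["wrist"],"w1.png")
E
```

```text
2.75 [451.62523815  70.03373208 223.62420926] [-3.1412698e+00  3.0150851e-02 -1.2823290e-03] [ 0.72355412 -0.5335048   0.18544715]
wing scene [156.1 309.7] 0.47
wing top [258.3 395.2] 0.75
wing wrist [298.5 327.7] 0.75
    [ 473.7 -159.   -12.8] [[-23.9, -5.9], [-37.9, 1.6], [-31.7, 40.1]]
stop_face scene [181.8 285.7] 0.56
stop_face top [232.5 320.1] 0.53
stop_face wrist [278.3 359.3] 0.68
    [551.6 -51.4  20.2] [[0.6, -0.2], [0.6, -0.7], [-0.4, -0.9]]
sample_end scene [344.4 386.5] 0.72
sample_end top [218.9 277.5] 0.71
sample_end wrist [173.1 396.8] 0.86
    [597.4 194.3 -10.3] [[-56.6, -80.4], [-42.4, -2.4], [2.8, -103.2]]
sample_mid scene [236.8 311.4] 0.57
sample_mid top [210.8 256.7] 0.87
sample_mid wrist [121.1 414.8] 0.63
    [605.4 130.2  38.7] [[1.4, 1.3], [-0.4, 1.0], [4.4, 5.5]]
endblock_face scene [262.5 322.9] 0.51
endblock_face top [206.7 237.3] 0.52
endblock_face wrist [ 71.8 430.6] 0.96
    [620.8 187.5  19.7] [[-1.0, -0.3], [-0.7, 0.5], [-0.2, -0.1]]
jig scene [215.3 323.6] 0.92
jig top [240.9 277.4] 0.97
jig wrist [170.8 346.1] 0.85
    [529.9  77.5   2.1] [[-1.6, -0.7], [-2.3, -1.2], [-4.9, 2.1]]
```

View pics/w1.png

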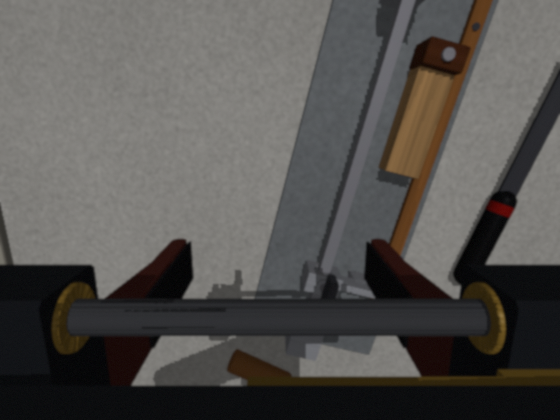

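```bash
cat > fit.py <<'E'
from look import *
from scipy.optimize import least_squares
import json,os
L={"jig":0,"wing":1,"stop_face":1,"sample_end":0,"sample_mid":0,"endblock_face":0}
def pts(v):
    x,y,a,q,s=v  # s: sample_end jig y (m->mm); endblock s+110
    loc={"jig":(0,0,0),"wing":(0,-160+q,103.5),"stop_face":(52,-156+q,39),"sample_end":(55,s,27),"sample_mid":(55,s+55,27),"endblock_face":(55,s+110,27)}
    R=np.array([[np.cos(a),-np.sin(a),0],[np.sin(a),np.cos(a),0],[0,0,1]])
    return {k:R@np.array(p)+[x,y,0] for k,p in loc.items()}
def fit(obs,v0=(530,77,-.265,25,10)):
    def res(v):
        p=pts(v); return np.concatenate([(proj(i,p[l])-u)*w for l,r in obs.items() for i,u,w in r])
    return least_squares(res,v0,loss="soft_l1",f_scale=1.5,x_scale=[10,10,.05,10,10])
def measure(names=("scene","top","wrist"),v0=(530,77,-.265,25,10),extra={}):
    ims={n:get_image(n) for n in names}
    obs={l:[(ims[n],np.array(m[0]["location"][::-1]),m[0]["p"]) for n in ims for m in [mark_of(ims[n],l)] if m and m[0]["p"]>.3] for l in L}
    for l in extra: obs[l]=obs[l]+extra[l]
    f=fit(obs,v0); p=pts(f.x)
    print("x y yaw q s",f.x.round(3),"q_target",round(f.x[4]+156,1))
    for l,r in obs.items(): print(l,p[l].round(1),[(proj(i,p[l])-u).round(1).tolist() for i,u,w in r])
    return ims,obs,f.x,p
E
python3 - <<'E'
from fit import *
ims,obs,v,p=measure()
i=ims["wrist"];o=get_obs()
C=np.linalg.inv(i["camera_from_world"])[:3,3]; print("cam",C, "tcp",o["ee_pos"],"tcp px",proj(i,o["ee_pos"]),"40 below",proj(i,o["ee_pos"]+[0,0,-60]))
E
```

```text
x y yaw q s [ 5.32386e+02  8.05250e+01 -2.68000e-01  4.01090e+01  1.35990e+01] q_target 169.6
jig [532.4  80.5   0. ] [[-0.8, -0.0], [-2.0, -0.5]]
wing [500.7 -35.1 103.5] [[-18.8, -57.7], [-1.1, -2.2], [-0.8, -1.5]]
stop_face [551.9 -45.   39. ] [[0.5, -0.9], [1.9, -0.5], [2.7, -0.9]]
sample_end [589.   79.1  27. ] [[0.5, -0.4], [-4.8, 2.7], [-2.9, 0.4]]
sample_mid [603.6 132.1  27. ] [[0.0, 3.1], [0.2, 4.5]]
endblock_face [618.1 185.2  27. ] [[-0.2, -1.2], [0.1, -0.8], [1.8, -0.9]]
cam [451.80589249 138.2858358  415.3394716 ] tcp [451.04483242  71.90510948 223.15098502] tcp px [278.73352188 241.95876369] 40 below [278.6599566  216.06928267]
```

>>> move_arm(motion=[[12, -26, -12, 0, 0, -0.062, 87], [25, -53, -25, 0, 0, -0.125, 87], [37, -79, -38, 0, 0, -0.187, 87], [49, -105, -50, 0, 0, -0.249, 87], [49, -105, -50, 0, 0, -0.249, 87]])

```text
t: 5.27
ee_pos: [500.9, -36.3, 171.3]
orientation: [3.112, -0.422, -0.002]
ft_force: [0.4, -0.3, -0.3]
width: 86.9
```

```bash
python3 - <<'E'
from fit import *
ims,obs,v,p=measure()
o=get_obs(); print(o["t"],o["ee_pos"],o["orientation"],o["qpos"])
save(ims["wrist"],"w2.png")
E
```

```text
x y yaw q s [ 5.31752e+02  7.81630e+01 -2.69000e-01  4.31410e+01  1.60210e+01] q_target 172.0
jig [531.8  78.2   0. ] [[-3.6, 2.0], [1.6, -3.9], [-2.1, 0.1]]
wing [500.7 -34.5 103.5] [[38.3, 32.9], [1.2, -1.8]]
stop_face [551.9 -44.4  39. ] [[0.6, 1.2], [-0.8, 0.9]]
sample_end [589.  79.  27.] [[1.9, -0.3], [1.0, 0.1], [2.1, 1.6]]
sample_mid [603.6 132.   27. ] [[3.7, 1.1], [-2.4, 3.8]]
endblock_face [618.2 185.1  27. ] [[68.0, 7.8], [-0.1, -1.8]]
6.3167 [500.05148989 -33.13200228 173.15195744] [-3.11424347e+00  4.13593980e-01  6.14756181e-05] [-8.99127567e-02  2.68877801e-01  1.91664678e+00  8.24649951e-06
  9.56106957e-01  1.74151609e-01]
```

View pics/w2.png

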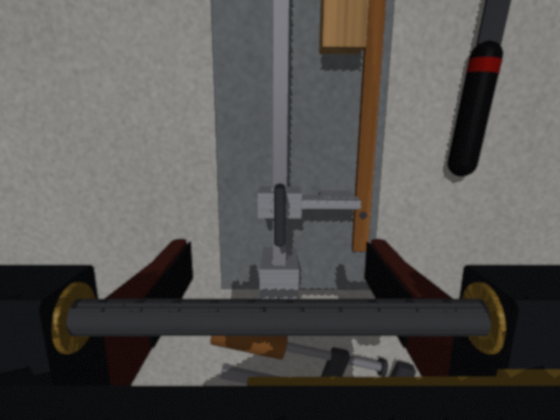

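Wing upright at col 280, rows 183–245, centred under the TCP, jig parallel to image columns, so yaw fits. I'll go down and grip.

>>> move_arm(motion=[[0.3, 0, -30, 0, 0, 0, 60], [0.3, 0, -60, 0, 0, 0, 50], [0.3, 0, -80, 0, 0, 0, 40], [0.3, 0, -88, 0, 0, 0, 30], [0.3, 0, -88, 0, 0, 0, 20]])

```text
t: 6.73
ee_pos: [498.9, -33.0, 83.5]
orientation: [3.114, -0.414, -0.006]
ft_force: [-1.2, 0.1, -0.2]
width: 57.4
```

>>> move_arm(motion=[[0, 0, 0, 0, 0, 0, 0], [0, 0, 0, 0, 0, 0, 0], [0, 0, 0, 0, 0, 0, 0], [0, 0, 0, 0, 0, 0, 0]])

```text
t: 7.07
ee_pos: [501.3, -33.2, 86.3]
orientation: [-3.114, 0.413, -0.003]
ft_force: [0.6, -0.2, 0.8]
width: 30.5
```

>>> move_arm(motion=[[0, 0, 0, 0, 0, 0, 0], [0, 0, 0, 0, 0, 0, 0], [0, 0, 0, 0, 0, 0, 0], [0, 0, 0, 0, 0, 0, 0], [0, 0, 0, 0, 0, 0, 0]])

```text
t: 7.48
ee_pos: [500.7, -33.1, 85.4]
orientation: [-3.114, 0.414, -0.001]
ft_force: [0.1, -0.7, 3.3]
width: 8.0
```

>>> move_arm(motion=[[0, 0, 0, 0, 0, 0.1, 0], [0, 0, 0, 0, 0, 0.2, 0], [0, 0, 0, 0, 0, 0.3, 0], [0, 0, 0, 0, 0, 0.4, 0], [0, 0, 0, 0, 0, 0.5, 0]])

```text
t: 7.9
ee_pos: [499.9, -33.0, 85.3]
orientation: [-3.119, -0.376, 0.001]
ft_force: [-3.0, 0.0, 4.0]
width: 8.2
```

```bash
python3 - <<'E'
from h import *
o=get_obs(); print(o["moment"],o["ft_force"],o["width"],o["orientation"],o["qpos"][5])
E
```

```text
[-0.17656434  0.45658243 -0.44980099] [-3.03569736  0.02722547  4.01936721] 8.188242056827734 [-3.11858224e+00 -3.75691481e-01  1.39941860e-03] -0.33000960721419786
```

>>> move_arm(motion=[[0, 0, 0, 0, 0, 0.12, 0], [0, 0, 0, 0, 0, 0.24, 0], [0, 0, 0, 0, 0, 0.36, 0], [0, 0, 0, 0, 0, 0.48, 0], [0, 0, 0, 0, 0, 0.6, 0]])

```text
t: 8.32
ee_pos: [498.9, -33.1, 85.2]
orientation: [-2.867, -1.281, 0.004]
ft_force: [-5.3, 0.5, 6.7]
width: 8.4
```

>>> move_arm(motion=[[0, 0, 0, 0, 0, 0.05, 0], [0, 0, 0, 0, 0, 0.05, 0]])

```text
t: 8.48
ee_pos: [498.8, -33.0, 85.1]
orientation: [-2.836, -1.348, 0.004]
ft_force: [-4.4, 0.0, 6.1]
width: 8.4
```

```bash
python3 - <<'E'
from h import *
o=get_obs(); print(o["moment"],o["ft_force"],o["width"],o["orientation"],o["ee_pos"])
E
```

```text
[-0.05128044  0.85651332 -0.48922224] [-4.37067256  0.03789349  6.11047242] 8.422113448917006 [-2.83559704 -1.34832204  0.00392685] [498.82479037 -33.00377955  85.12848367]
```

>>> move_arm(motion=[[2.1, 7.7, 0, 0, 0, 0, 0], [5.3, 19.3, 0, 0, 0, 0, 0], [8.5, 30.8, 0, 0, 0, 0, 0], [11.7, 42.4, 0, 0, 0, 0, 0], [14.9, 54, 0, 0, 0, 0, 0]])

```text
t: 8.9
ee_pos: [513.9, 21.2, 85.2]
orientation: [-2.838, -1.344, 0.004]
ft_force: [-3.6, -0.7, 4.4]
width: 8.4
```

>>> move_arm(motion=[[3.2, 11.6, 0, 0, 0, 0, 0], [6.4, 23.1, 0, 0, 0, 0, 0], [9.6, 34.7, 0, 0, 0, 0, 0], [12.2, 44.4, 0, 0, 0, 0, 0], [13.3, 48.2, 0, 0, 0, 0, 0]])

```text
t: 9.32
ee_pos: [527.5, 70.1, 85.1]
orientation: [-2.837, -1.345, 0.003]
ft_force: [-4.4, -0.6, 6.7]
width: 8.0
```

```bash
python3 - <<'E'
from fit import *
o=get_obs(); print(o["moment"],o["ft_force"],o["width"],o["orientation"],o["ee_pos"])
ims,obs,v,p=measure(v0=(531.8,78,-.268,148,15))
c=ims["wrist"]["color"][:,:,::-1]; t=ims["top"]["color"][150:290,180:370,::-1]
cv2.imwrite("pics/b.png",np.vstack([cv2.resize(c,(427,320)),cv2.resize(t,(427,270),interpolation=cv2.INTER_CUBIC)]))
E
```

```text
[-0.15647285  0.81294448 -0.46607687] [-4.40664571 -0.63420968  6.71211989] 8.040886149619283 [-2.83749444 -1.34543191  0.0032766 ] [527.54466782  70.05945299  85.14787794]
x y yaw q s [ 5.32775e+02  8.00770e+01 -2.47000e-01  1.48968e+02  1.35180e+01] q_target 169.5
jig [532.8  80.1   0. ] [[-1.8, 0.0], [0.3, -0.9], [-0.4, -1.9]]
wing [530.1  69.4 103.5] [[0.4, 1.0]]
stop_face [581.5  60.6  39. ] [[0.4, -0.5]]
sample_end [589.4  79.8  27. ] [[1.0, 0.6], [-1.0, -0.9]]
sample_mid [602.8 133.1  27. ] [[0.8, 1.8], [-4.9, 0.2], [0.3, 3.7]]
endblock_face [616.3 186.4  27. ] [[-1.0, -3.5], [-0.3, -0.1], [-0.0, -0.7]]
```

View pics/b.png

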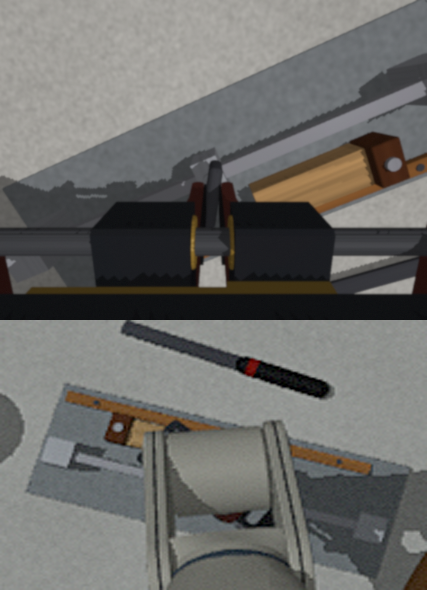

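>>> move_arm(motion=[[1.6, 5.8, 0, 0, 0, 0, 0], [2.9, 10.6, 0, 0, 0, 0, 0], [3.7, 13.5, 0, 0, 0, 0, 0], [3.7, 13.5, 0, 0, 0, 0, 0]])

```text
t: 10.7
ee_pos: [531.2, 83.0, 85.2]
orientation: [-2.838, -1.345, 0.003]
ft_force: [-3.6, 2.0, 5.2]
width: 8.6
```

>>> move_arm(motion=[[0.25, 1, 0, 0, 0, 0, 0], [0.25, 1, 0, 0, 0, 0, 0]])

```text
t: 10.87
ee_pos: [531.4, 83.7, 85.2]
orientation: [-2.838, -1.345, 0.003]
ft_force: [-4.4, 1.4, 5.0]
width: 8.3
```

>>> move_arm(motion=[[0.25, 1, 0, 0, 0, 0, 0], [0.25, 1, 0, 0, 0, 0, 0]])

```text
t: 11.03
ee_pos: [531.6, 84.6, 85.2]
orientation: [-2.838, -1.344, 0.003]
ft_force: [-4.0, 0.4, 5.6]
width: 8.4
```

>>> move_arm(motion=[[0.25, 1, 0, 0, 0, 0, 0], [0.25, 1, 0, 0, 0, 0, 0]])

```text
t: 11.2
ee_pos: [531.9, 85.6, 85.2]
orientation: [-2.838, -1.345, 0.003]
ft_force: [-3.6, 0.0, 6.1]
width: 8.4
```

>>> move_arm(motion=[[0.25, 1, 0, 0, 0, 0, 0], [0.25, 1, 0, 0, 0, 0, 0]])

```text
t: 11.37
ee_pos: [532.1, 86.5, 85.2]
orientation: [-2.838, -1.344, 0.003]
ft_force: [-3.7, -0.4, 5.4]
width: 8.0
```

```bash
python3 - <<'E'
from h import *
o=get_obs(); print(o["moment"],o["ft_force"],o["width"],o["ee_pos"])
im=get_image("wrist"); save(im,"w3.png",(240,150,560,330),2.4)
E
```

```text
[ 0.01857259  0.62527139 -0.57077582] [-3.73268688 -0.41611496  5.4211709 ] 8.000262778254001 [532.09855955  86.53543951  85.15384577]
```

View pics/w3.png

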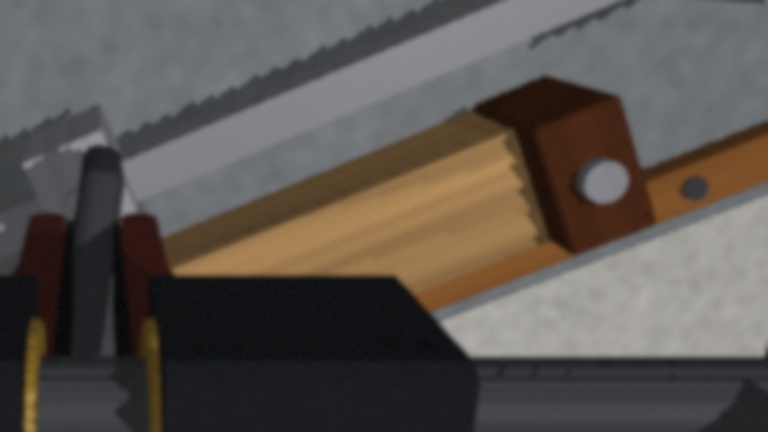

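>>> move_arm(motion=[[0.25, 1, 0, 0, 0, 0, 0], [0.25, 1, 0, 0, 0, 0, 0]])

```text
t: 11.58
ee_pos: [532.4, 87.5, 85.2]
orientation: [-2.838, -1.345, 0.003]
ft_force: [-3.7, 0.0, 6.0]
width: 8.6
```

>>> move_arm(motion=[[0.25, 1, 0, 0, 0, 0, 0], [0.25, 1, 0, 0, 0, 0, 0]])

```text
t: 11.75
ee_pos: [532.7, 88.5, 85.2]
orientation: [-2.838, -1.345, 0.003]
ft_force: [-3.3, -0.1, 5.1]
width: 8.3
```

>>> move_arm(motion=[[0.25, 1, 0, 0, 0, 0, 0], [0.25, 1, 0, 0, 0, 0, 0]])

```text
t: 11.92
ee_pos: [533.0, 89.5, 85.2]
orientation: [-2.838, -1.345, 0.003]
ft_force: [-3.4, 0.5, 5.6]
width: 8.3
```

>>> move_arm(motion=[[0.25, 1, 0, 0, 0, 0, 0], [0.25, 1, 0, 0, 0, 0, 0]])

```text
t: 12.08
ee_pos: [533.3, 90.5, 85.2]
orientation: [-2.838, -1.345, 0.003]
ft_force: [-3.7, -0.4, 5.9]
width: 8.4
```

>>> move_arm(motion=[[0.25, 1, 0, 0, 0, 0, 0], [0.25, 1, 0, 0, 0, 0, 0]])

```text
t: 12.25
ee_pos: [533.5, 91.5, 85.2]
orientation: [-2.838, -1.345, 0.003]
ft_force: [-3.7, -0.1, 5.1]
width: 8.5
```

>>> move_arm(motion=[[0.25, 1, 0, 0, 0, 0, 0], [0.25, 1, 0, 0, 0, 0, 0]])

```text
t: 12.42
ee_pos: [533.6, 92.0, 85.2]
orientation: [-2.839, -1.345, 0.004]
ft_force: [-3.7, -2.2, 6.0]
width: 8.3
```

>>> move_arm(motion=[[0.25, 1, 0, 0, 0, 0, 0], [0.25, 1, 0, 0, 0, 0, 0]])

```text
t: 12.58
ee_pos: [533.6, 92.3, 85.1]
orientation: [2.838, 1.346, -0.005]
ft_force: [-3.9, -7.1, 6.8]
width: 7.9
```

Contact felt at 129.6 mm of travel, which agrees with the camera estimate of 129–129.5. I'll ease the preload a little and tighten.

>>> move_arm(motion=[[-0.1, -0.4, 0, 0, 0, -0.08, 0], [-0.1, -0.4, 0, 0, 0, -0.18, 0], [-0.1, -0.4, 0, 0, 0, -0.28, 0], [-0.1, -0.4, 0, 0, 0, -0.38, 0], [-0.1, -0.4, 0, 0, 0, -0.48, 0]])

```text
t: 13.0
ee_pos: [534.3, 92.5, 85.3]
orientation: [3.078, 0.626, -0.002]
ft_force: [-2.1, -2.5, 3.7]
width: 8.0
```

>>> move_arm(motion=[[0, 0, 0, 0, 0, -0.1, 0], [0, 0, 0, 0, 0, -0.2, 0], [0, 0, 0, 0, 0, -0.3, 0], [0, 0, 0, 0, 0, -0.4, 0], [0, 0, 0, 0, 0, -0.5, 0]])

```text
t: 13.42
ee_pos: [535.3, 92.7, 85.4]
orientation: [3.137, -0.154, 0.001]
ft_force: [0.7, -2.6, 2.9]
width: 7.8
```

```bash
python3 - <<'E'
from h import *
o=get_obs(); print(o["moment"],o["ft_force"],o["width"],o["ee_pos"],o["orientation"])
E
```

```text
[-0.55946321 -0.05323099  0.12810516] [ 0.69808489 -2.58423333  2.9341944 ] 7.8259763886775415 [535.31134511  92.65311088  85.42647175] [ 3.13711245e+00 -1.54319660e-01  1.27663492e-03]
```

>>> move_arm(motion=[[0, 0, 0, 0, 0, -0.1, 0], [0, 0, 0, 0, 0, -0.19, 0], [0, 0, 0, 0, 0, -0.25, 0], [0, 0, 0, 0, 0, -0.28, 0], [0, 0, 0, 0, 0, -0.28, 0]])

```text
t: 13.83
ee_pos: [535.8, 92.6, 85.5]
orientation: [3.086, -0.585, 0.003]
ft_force: [2.9, -4.0, 2.1]
width: 7.6
```

```bash
python3 - <<'E'
from h import *
o=get_obs(); print(o["moment"],o["ft_force"],o["width"],o["ee_pos"],o["orientation"])
im=get_image("wrist"); save(im,"w4.png",(200,140,480,350),2.4)
E
```

```text
[-0.8288003  -0.36003302  0.12100871] [ 2.86475992 -4.03862587  2.11469832] 7.6066135956304946 [535.83257007  92.6011751   85.47153992] [ 3.08627272e+00 -5.84599733e-01  2.93518549e-03]
```

View pics/w4.png

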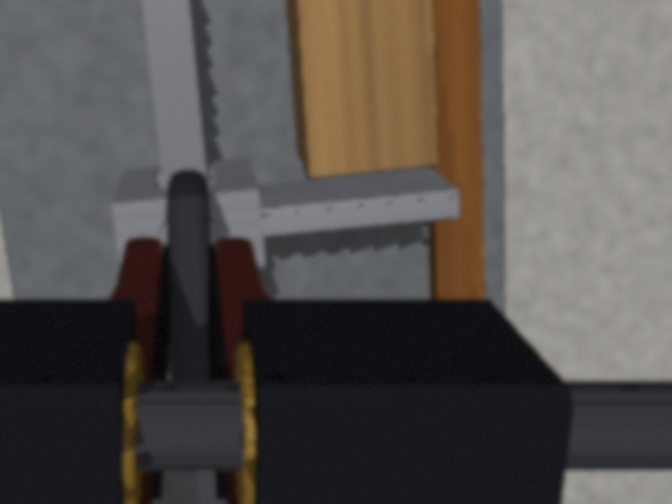

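The plate meets the strip's end at crop (310–440,175), and the wing lies along the pads with the bar tilted about 0.1 rad, so it is tight past 0. Releasing.

>>> move_arm(motion=[[0, 0, 0, 0, 0, 0, 60], [0, 0, 0, 0, 0, 0, 60], [0, 0, 0, 0, 0, 0, 60], [0, 0, 0, 0, 0, 0, 60], [0, 0, 0, 0, 0, 0, 60]])

```text
t: 14.3
ee_pos: [534.5, 93.4, 85.0]
orientation: [3.087, -0.584, -0.001]
ft_force: [0.7, 1.2, -0.3]
width: 37.9
```

>>> move_arm(motion=[[0, 0, 15, 0, 0, 0, 60], [0, 0, 40, 0, 0, 0, 60], [0, -10, 70, 0, 0, 0.1, 60], [0, -20, 95, 0, 0, 0.107, 60], [0, -20, 95, 0, 0, 0.107, 60]])

```text
t: 14.72
ee_pos: [537.8, 72.7, 184.9]
orientation: [-3.112, 0.418, -0.012]
ft_force: [1.5, 0.5, 1.2]
width: 59.9
```

```bash
python3 - <<'E'
from fit import *
o=get_obs(); print(o["moment"],o["ft_force"],o["width"],o["ee_pos"],o["orientation"])
ims,obs,v,p=measure(v0=(531.8,78,-.268,170,15))
save(ims["wrist"],"w5.png",(200,60,440,260),3)
E
```

```text
[-0.05031345  0.02937041 -0.03219232] [1.54590507 0.51542658 1.16122419] 59.85732236210558 [537.83841508  72.65981672 184.90901821] [-3.11203499  0.41756483 -0.0117272 ]
x y yaw q s [ 5.31002e+02  7.75730e+01 -2.58000e-01  1.74360e+02  1.71560e+01] q_target 173.2
jig [531.   77.6   0. ] [[-0.9, -1.8], [-3.3, 0.5]]
wing [534.7  91.5 103.5] [[0.7, 0.4]]
stop_face [586.  82.  39.] [[-0.3, 1.7], [2.3, 0.0]]
sample_end [588.6  80.1  27. ] [[2.2, 1.1], [35.9, 9.6], [-0.5, -2.6]]
sample_mid [602.6 133.3  27. ] [[2.1, 1.7], [1.3, 1.7]]
endblock_face [616.7 186.4  27. ] [[-0.9, -4.0], [-1.1, 0.6], [-0.2, -0.1]]
```

View pics/w5.png

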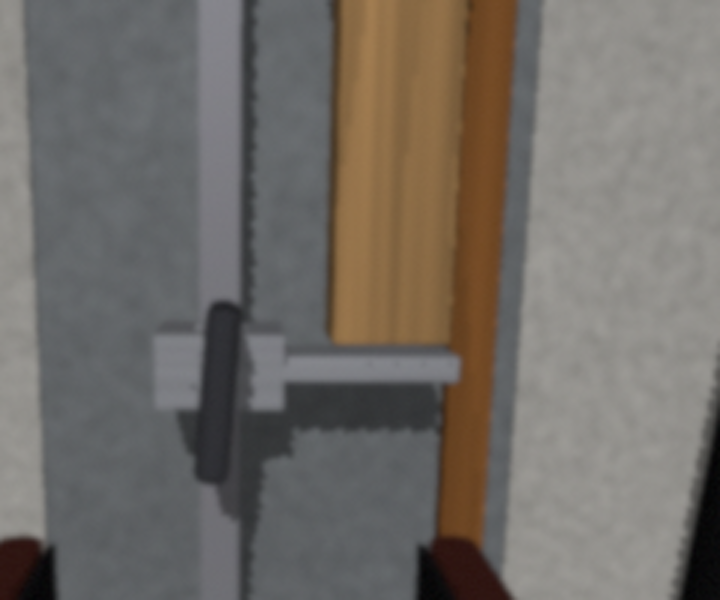

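```bash
python3 -c "
from workcell import *
print(get_obs()['t']); print(close_job())"
```

```text
15.7667
the job is handed in; nothing more can be done
None
```

I set the length stop to the sample and handed the job in at about 15.8 s. I turned the wing screw 1.15 rad loose and slid the collar about 129.6 mm until the stop plate touched the strip. Then I retightened it to about 0.1 rad past its starting angle, released it and lifted clear.

- **Contact:** the force rose from about 0 to 7 N as the plate met the strip, and the travel matched the camera estimate of 129 to 129.5 mm. I eased the push to about 3 N before tightening; it read 4 N at the end of the turn.
- **After release:** the last wrist picture shows no visible gap between plate and strip, and the wing turned slightly past the line of the bar. The final camera fit put the plate 1.2 mm past contact, which is within its error of about 2 mm.
- **Not fully confirmed:**
    - The moment while tightening read only 0.12 N m, lower than I expected. I judged the screw tight from the wing's angle, not from that reading.
    - I did not look at the strip's far end after release. The fitted positions still had the strip against its end block.
- **Left alone:** I planned no moves near the file, bar clamp and tub, but did not check their positions again at the end.

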